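# Height check of a power module under the bridge gauge

## Robot

A 6-joint arm with a two-finger parallel gripper is mounted at the origin on the work surface. World frame = base frame: x ahead of the robot, y to its left, z up, the work surface at z = 0. Lengths are in mm, angles in rad, forces in N, time in s.
With the tool pointing down it reaches from about 275 to 750 mm from the base axis. Payload 10.2 kg.
Tool frame: the origin (TCP) lies midway between the tips of the shut fingers; the grasp point (between the pads) lies 19 mm behind it (manip.grip_point_offset is the distance from the TCP to the grasp point, in mm); y points along the fingers, x is the direction in which the jaws open and shut, and the axes are right-handed (so a half turn about y gives the same grasp; the last joint's range is limited). The gripper opens to 85 mm and grips with 20 to 120 N. Pads are 22 mm wide; open, the fingers measure 114 mm over their backs; the gripper's body (76 mm by 85 mm) begins 54 mm behind the grasp point. The pads swing forward as they close: fully open they stand 13 mm farther back than shut.
Start: joints at [-1.339, 0.313, 1.498, -0, 1.331, -0.223], TCP at [230.612, -471.645, 231.294] pointing down, gripper open.
Joint ranges: [-2.94, 2.94], [-0.97, 2.17], [0.19, 2.56], [-1.23, 4.37], [0.02, 3.11], [-2.88, 2.88]. Speed limits (rad/s): [2.39, 2.39, 3.01, 3.14, 3.14, 3.14].

## Interface

Orientations are given as a 3x3 rotation matrix whose columns are the frame's x, y, z axes.
In Python, from cell import manip, planner, sensors, imaging gives the robot as it stands. Calls block until the motion is done:
- manip.move_to(position, orientation): joint-space move of the TCP to a pose.
- manip.move_straight(position, vel=150, attitude=None, max_force=None): straight line of the TCP; attitude=None keeps the orientation; vel is the mean speed in mm/s. With max_force (N) it stops when the force on the tool has changed by that much, and returns True; else False.
- manip.move_joints(angles): joint-space move.
- manip.let_go() and manip.close_gripper(force=None): open the fingers fully, or close them until they stop; force is the grip in N (None keeps the last).
- manip.hold(seconds).
- planner.ik(position, orientation): joint angles nearest the present ones, or None.
- sensors.get_obs(): the state.
- imaging.grab_frame(name): name is "scene" or "top" or "wrist"; returns the picture (400x640x3 uint8, red, green, blue); there is no depth.
- imaging.camera_params(name): a dict with "mtx" (3x3 intrinsics, pixels), "T" (4x4, takes a point from camera to world coordinates); the wrist camera has in their place "mount" (4x4, takes a point from camera to tool coordinates, whose origin is the TCP and whose axes are the tool frame's). Camera axes: x right, y up, looking along -z (the intrinsics and any distortion apply to the point x, -y, -z); pixel columns grow to the right and rows downward; lengths in mm; the calibration is good to about 2 mm. A picture is of the moment at which its call begins: read the wrist's pose just before it. camera_params takes no time and is no camera call.
A pose or a line that the arm cannot do raises manip.MotionError and nothing moves.
- manip.finish_job(): hands the job in, once; it reports no verdict.
The state is a dict: "time": time; "qpos": joint angles; "joint_vel": joint speeds; "tau": joint torques, N m; "position": TCP position; "tool_rot": TCP orientation; "contact_force": force on the tool from outside, world axes, zero at the start; "ft_torque": the same for the moment, N m; "grip_width": opening from 0.0 (shut) to 1.0 (fully open).
Only numpy, scipy, OpenCV 4.12 (cv2) and the standard library are available. Lean on these libraries where they do the work, as an engineer would, in place of code of your own. Each camera call takes 0.05 s, during which the arm holds its last target.

## Task

Check that the power module with the finned heat sink clears the height limit: set it on the bench in front of the height gauge, on the robot's right-hand side of it and in line with the opening, then push it along the bench under the bar until the whole heat sink has come out on the other side, and leave it lying there with its tail end still under the bar, straight in the opening. Do not ram the gauge, and leave the other module (the one with two round cans) where it is.

Things in the scene. Friction and masses are not known exactly. Their poses are not given: they have to be found in the camera images.
- module_mid (a point): Power module with finned heat sink: dark steel slab 140 long x 50 wide x 22 mm high, with a bare aluminium heat sink 50 x 50 mm on its middle, 22 mm more, so 44 mm high in all; both ends alike, flat upright end faces and sides; about 0.4 kg. It stands on the bench. The point is the centre, half-way up (22 mm above the underside): x axis along the 140 mm length, y across, z up.
- gauge_bar (a point): Fixed height gauge: steel bar 16 x 16 mm, 154 long, across two posts (30 mm along x); opening 110 mm wide, 50 mm high; bar top 66 mm above the bench; foot plates 70 x 40 x 8 mm reach outwards to 95 mm from the middle. Point: middle of the bar's underside; x level through the opening in the pushing direction (roughly to the robot's left, world +y), y along the bar, z up. Push from its -x side.
- capmodule_mid (a point): The other module, to be left alone: the same 140 x 50 x 22 mm dark slab, but with two upright round cans (34 mm diameter, 64 mm high in all) on it in place of the heat sink; too tall for the gauge. The point is on its centre line, 22 mm above the underside: x along its length.
Not all that is in view belongs to the job. Leave any red look-alike of the part that bears gauge_bar alone.

How it is judged:
By the outcome, as a careful person would: the job done as asked, in the order asked, and still so for the second after the job is handed in, with the robot touching nothing.
It also fails if it takes over 54 s, if anything falls off the work surface, if the arm or the gripper's body presses on something with over 40 N, if the wrist force passes 120 N, or if a joint passes its speed limit or range.

## Working session

There is one attempt and no reset: what is moved stays moved. The work goes in short steps, each a Python script; the robot and the scene stay as the last script left them, time stands still between calls to the robot, and variables do not carry over. Pictures are saved under pics/ and viewed, and the job is handed in when it is done.

```bash
mkdir -p pics; ls; python3 - <<'E'
from cell import manip, planner, sensors, imaging
import cv2, numpy as np
np.set_printoptions(precision=4,suppress=True)
for n in ("scene","top","wrist"):
    p=imaging.camera_params(n); print(n,p)
    cv2.imwrite(f"pics/{n}0.png",imaging.grab_frame(n)[:,:,::-1])
o=sensors.get_obs(); print(o)
E
```

```text
pics
scene {'mtx': array([[425.4669,   0.    , 321.2265],
       [  0.    , 425.4669, 204.0661],
       [  0.    ,   0.    ,   1.    ]]), 'T': array([[   0.5386,   -0.715 ,    0.4458, 1026.0555],
       [   0.8426,    0.4591,   -0.2816, -346.3094],
       [  -0.0034,    0.5273,    0.8497,  995.1149],
       [   0.    ,    0.    ,    0.    ,    1.    ]])}
top {'mtx': array([[440.8433,   0.    , 314.8219],
       [  0.    , 440.8433, 209.7943],
       [  0.    ,   0.    ,   1.    ]]), 'T': array([[ -0.0971,   0.9717,  -0.2153, 370.9354],
       [ -0.9953,  -0.0944,   0.0228, -41.8324],
       [  0.0018,   0.2165,   0.9763, 943.9227],
       [  0.    ,   0.    ,   0.    ,   1.    ]])}
wrist {'mtx': array([[296.8244,   0.    , 323.5916],
       [  0.    , 296.8244, 198.0585],
       [  0.    ,   0.    ,   1.    ]]), 'mount': array([[   1.    ,   -0.    ,   -0.0003,   -0.0612],
       [  -0.0003,    0.3168,   -0.9485, -142.6913],
       [   0.0001,    0.9485,    0.3168,   82.1857],
       [   0.    ,    0.    ,    0.    ,    1.    ]])}
{'time': 0.15, 'qpos': array([-1.3394,  0.3133,  1.4982, -0.    ,  1.331 , -0.2234]), 'joint_vel': array([-0.0002, -0.0013, -0.001 , -0.0006,  0.0007,  0.0001]), 'tau': array([  0.0011, -41.2371, -25.9796,  -0.0002,   0.0032,   0.    ]), 'position': array([ 230.5679, -471.4561,  230.898 ]), 'tool_rot': array([[ 0.4393, -0.0002,  0.8983],
       [-0.8983,  0.0009,  0.4393],
       [-0.0009, -1.    ,  0.0002]]), 'contact_force': array([-0.502 , -0.0179, -0.1063]), 'ft_torque': array([ 0.0476, -0.0434, -0.0511]), 'grip_width': 1.0022321933807707}
```

View pics/scene0.png

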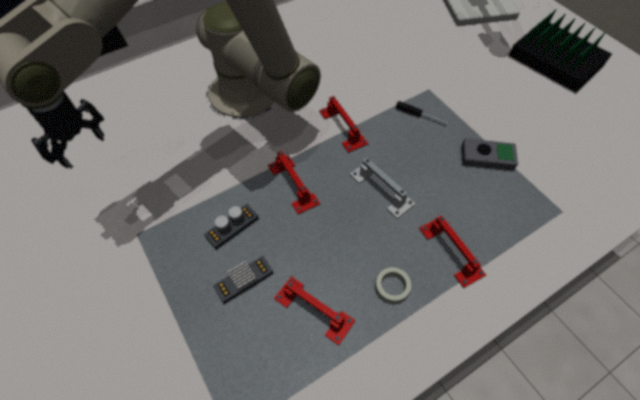

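View pics/top0.png

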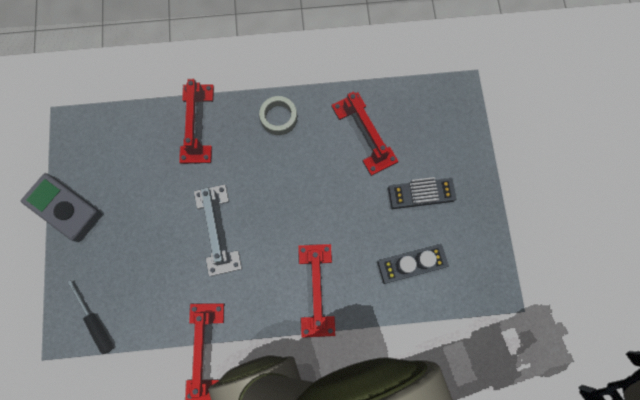

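View pics/wrist0.png

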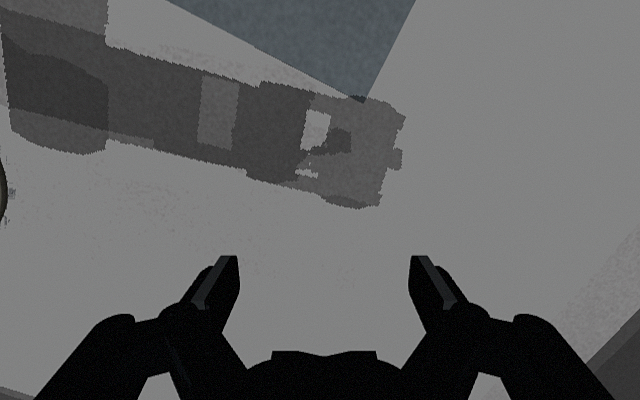

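The top view shows the heat-sink module at (422,192), with fins. The can module is at (413,264). The grey gauge is at (215,230). The red look-alikes are at (195,122), (365,132), (317,290) and (203,350). I choose the finned module and the grey gauge, and will check both in close crops.

```bash
python3 - <<'E'
import cv2
a=cv2.imread("pics/top0.png")
g=a[175:285,180:255]; m=a[165:290,370:470]
cv2.imwrite("pics/g_crop.png",cv2.resize(g,None,fx=5.4,fy=5.4,interpolation=cv2.INTER_CUBIC))
cv2.imwrite("pics/m_crop.png",cv2.resize(m,None,fx=4.8,fy=4.8,interpolation=cv2.INTER_CUBIC))
s=cv2.imread("pics/scene0.png")
cv2.imwrite("pics/sg_crop.png",cv2.resize(s[145:225,340:425],None,fx=7,fy=7,interpolation=cv2.INTER_CUBIC))
cv2.imwrite("pics/sm_crop.png",cv2.resize(s[195:310,195:285],None,fx=5,fy=5,interpolation=cv2.INTER_CUBIC))
E
```

```text
(no output)
```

View pics/g_crop.png

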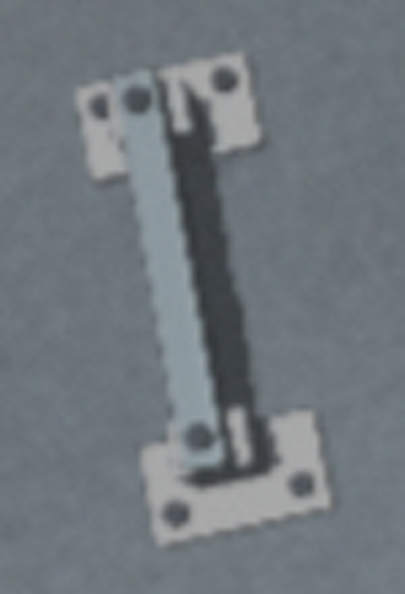

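View pics/m_crop.png

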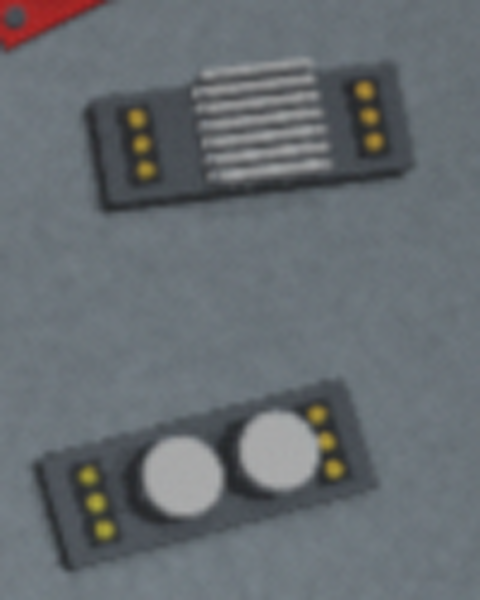

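View pics/sg_crop.png

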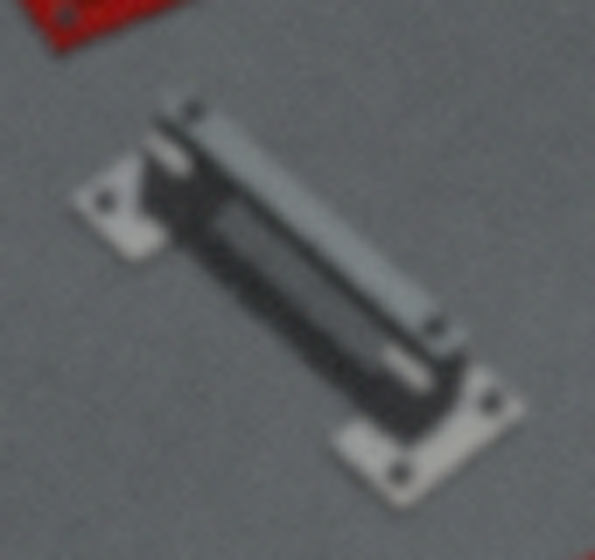

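View pics/sm_crop.png

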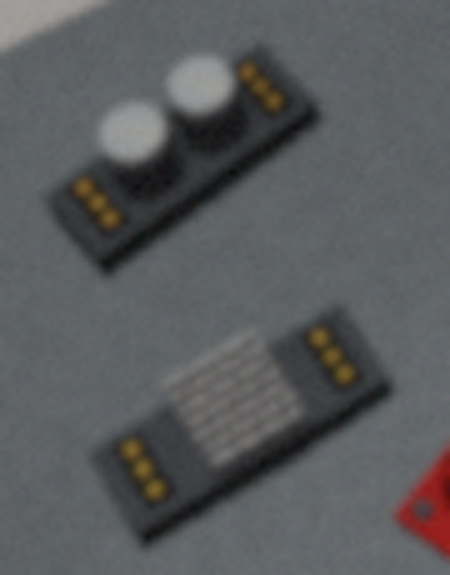

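```bash
cat > h.py <<'E'
from cell import manip, planner, sensors, imaging
import cv2, numpy as np
np.set_printoptions(precision=2,suppress=True)
def unproj(n,uv,z,off=(0,0),s=1,T=None):
    p=imaging.camera_params(n); T=p["T"] if T is None else T
    uv=(np.atleast_2d(np.array(uv,float))+.5)/s-.5+np.array(off)
    K=p["mtx"]
    d=np.c_[(uv[:,0]-K[0,2])/K[0,0],-(uv[:,1]-K[1,2])/K[1,1],-np.ones(len(uv))]@T[:3,:3].T
    o=T[:3,3]; return o+d*((z-o[2])/d[:,2])[:,None]
def wristT(obs):
    W=np.eye(4); W[:3,:3]=obs["tool_rot"]; W[:3,3]=obs["position"]
    return W@imaging.camera_params("wrist")["mount"]
def proj(n,P,T=None):
    p=imaging.camera_params(n); T=p["T"] if T is None else T; K=p["mtx"]
    c=(np.atleast_2d(P)-T[:3,3])@T[:3,:3]
    return np.c_[K[0,2]+K[0,0]*c[:,0]/-c[:,2],K[1,2]-K[1,1]*c[:,1]/-c[:,2]]
E
python3 - <<'E'
from h import *
def show(l,P):
    print(l,"mean",P.mean(0)[:2]); print(P[:,:2].tolist() and P[:,:2])
g=dict(off=(180,175),s=5.4)
sg=dict(off=(340,145),s=7); m=dict(off=(370,165),s=4.8); sm=dict(off=(195,195),s=5)
show("bar top",unproj("top",[(113,78),(158,70),(220,462),(180,470)],66,**g))
show("feet top",unproj("top",[(78,90),(245,55),(330,507),(158,545)],8,**g))
show("bar scene",unproj("scene",[(192,110),(434,328)],66,**sg))
show("bar top bolts",unproj("top",[(138,99),(199,437)],66,**g))
show("feet scene",unproj("scene",[(72,198),(137,262),(403,510),(525,405)],8,**sg))
show("mid top",unproj("top",[(142,144),(370,117)],22,**m))
show("mid scene",unproj("scene",[(143.5,469),(331,356)],22,**sm))
show("mid corners",unproj("top",[(90,103),(398,63),(412,163),(105,207)],22,**m))
show("cap top",unproj("top",[(97,502),(326,441)],22,**m))
show("cap scene",unproj("scene",[(98.5,202),(262,87)],22,**sm))
E
```

```text
bar top mean [555.82 150.62]
[[630.97 167.81]
 [632.47 150.58]
 [480.68 134.64]
 [479.16 149.44]]
feet top mean [555.32 150.03]
[[644.47 196.01]
 [652.66 127.72]
 [466.18 104.4 ]
 [457.97 171.99]]
bar scene mean [553.29 151.46]
[[487.26 143.46]
 [619.32 159.46]]
bar top bolts mean [556.2  150.28]
[[621.76 158.68]
 [490.64 141.89]]
feet scene mean [565.73 136.05]
[[463.83 106.31]
 [504.16 110.27]
 [653.35 129.14]
 [641.58 198.48]]
mid top mean [ 591.37 -300.05]
[[ 590.11 -247.96]
 [ 592.63 -352.14]]
mid scene mean [ 587.58 -297.92]
[[ 589.13 -349.72]
 [ 586.03 -246.12]]
mid corners mean [ 590.1  -297.76]
[[ 611.34 -227.21]
 [ 616.49 -368.9 ]
 [ 569.66 -367.47]
 [ 562.91 -227.47]]
cap top mean [ 441.5  -257.87]
[[ 433.23 -206.37]
 [ 449.78 -309.38]]
cap scene mean [ 437.59 -254.92]
[[ 445.58 -306.32]
 [ 429.6  -203.52]]
```

The finned module is at about (589.5,-299) with yaw 1.5°, and its contact-strip spacing agrees between the two cameras. The gauge is at about (555,150.5), with the bar turned 7.1°. Its feet measure 188 x 69 against the stated 190 x 70, which checks out. Next I check the red items near the lane and the IK.

```bash
cat >> h.py <<'E'
G=np.array([555.,150.5]); TH=np.deg2rad(7.1)
GX=np.array([-np.sin(TH),np.cos(TH)]); GY=np.array([np.cos(TH),np.sin(TH)]) # GY here = along bar, away from robot
def togauge(P): d=np.atleast_2d(P)[:,:2]-G; return np.c_[d@GX,d@GY]
def lane(x,y=0): return G+x*GX+y*GY
def R_down(ang,tilt=0):
    # jaw axis at angle ang (world), tool z = forward; tilt: fingertips lean forward
    x=np.array([np.cos(ang),np.sin(ang),0]); f=np.array([-np.sin(ang),np.cos(ang),0]); d=np.array([0,0,-1.])
    y=np.cos(tilt)*d+np.sin(tilt)*f
    return np.c_[x,y,np.cross(x,y)]
E
python3 - <<'E'
from h import *
for l,p in dict(redR=[(332,105),(355,95),(397,160),(367,174)],redC=[(298,245),(331,244),(335,335),(301,336)]).items():
    P=unproj("top",p,8); print(l,P[:,:2],"gauge frame",togauge(P))
    
for x,t in ((-165,0),(-245,0.35),(-60,.35),(-10,.35)):
    p=lane(x); R=R_down(TH,t); print(x,p,planner.ik([*p,60],R),planner.ik([*p,8],R))
print(planner.ik([589.5,-299,4],R_down(np.deg2rad(1.5))))
E
```

```text
redR [[ 818.84 -126.89]
 [ 838.55 -182.37]
 [ 672.92 -257.26]
 [ 647.03 -186.62]] gauge frame [[-307.87  227.53]
 [-365.37  240.24]
 [-419.21   66.61]
 [-345.91   49.66]]
redC [[504.17 -20.44]
 [499.48 -90.85]
 [312.24 -79.3 ]
 [317.04  -9.9 ]] gauge frame [[-163.35  -71.57]
 [-232.64  -84.92]
 [-198.04 -269.3 ]
 [-129.76 -255.96]]
-165 [575.39 -13.23] [-0.23  0.61  1.53 -0.    1.   -0.35] [-0.23  0.68  1.56 -0.    0.9  -0.35]
-245 [585.28 -92.62] [-0.48  0.71  1.38  0.3   1.26 -0.73] [-0.48  0.79  1.4   0.31  1.17 -0.76]
-60 [562.42  90.96] [-0.2   0.62  1.55  0.37  1.11 -0.51] [-0.2   0.7   1.57  0.39  1.01 -0.56]
-10 [556.24 140.58] [-0.11  0.62  1.56  0.39  1.08 -0.44] [-0.11  0.7   1.58  0.41  0.98 -0.49]
[-0.65  0.84  1.26 -0.    1.04 -0.67]
```

```bash
python3 - <<'E'
from h import *
R=R_down(np.deg2rad(1.5))
manip.move_to([589.5,-299,130],R)
T=wristT(sensors.get_obs()); cv2.imwrite("pics/w1.png",imaging.grab_frame("wrist")[:,:,::-1])
print(proj("wrist",[[589.5,-299,44],[590,-247,22],[590,-351,22]],T), sensors.get_obs()["time"])
E
```

```text
[[323.49 202.67]
 [325.58 135.05]
 [322.68 246.85]] 1.7167
```

View pics/w1.png

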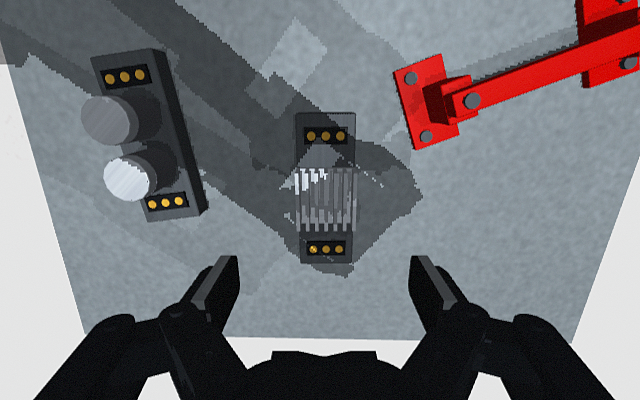

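The wrist view shows the finned module centred below the jaws. Its contact strips are at (325,135) and (326,249), against predicted rows 135 and 247. The can module is clear to the left and the red item to the right, so I grasp, lift and place.

```bash
python3 - <<'E'
from h import *
o=lambda s:(lambda d:print(s,round(d["time"],2),d["position"],"F",d["contact_force"],"g",round(d["grip_width"],3)))(sensors.get_obs())
print(manip.move_straight([589.5,-299,5],vel=80,max_force=12)); o("down")
manip.close_gripper(50); o("closed")
manip.move_straight([589.5,-299,130],vel=120); o("lift")
p=lane(-130)
manip.move_to([*p,130],R_down(TH)); o("over")
cv2.imwrite("pics/t2.png",imaging.grab_frame("top")[:,:,::-1])
cv2.imwrite("pics/w2.png",imaging.grab_frame("wrist")[:,:,::-1])
E
```

```text
False
down 3.43 [ 589.72 -299.16    5.49] F [-0.4  -0.64  1.06] g 0.996
closed 3.86 [ 589.7  -299.12    5.36] F [0.92 0.23 2.64] g 0.578
lift 5.05 [ 589.15 -298.77  129.02] F [-0.93  0.11 -3.63] g 0.58
over 6.27 [571.48  20.36 129.99] F [ 0.29  0.07 -2.86] g 0.576
```

View pics/w2.png

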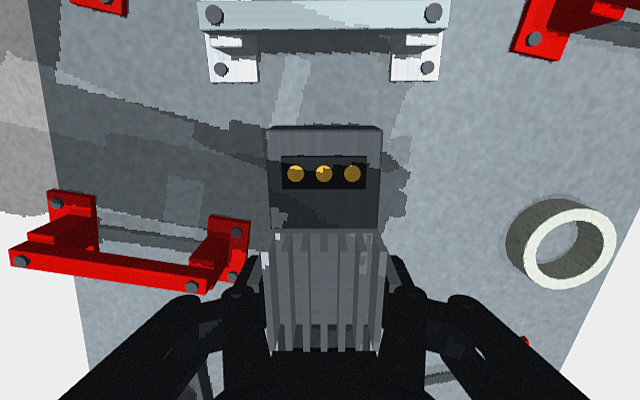

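View pics/t2.png

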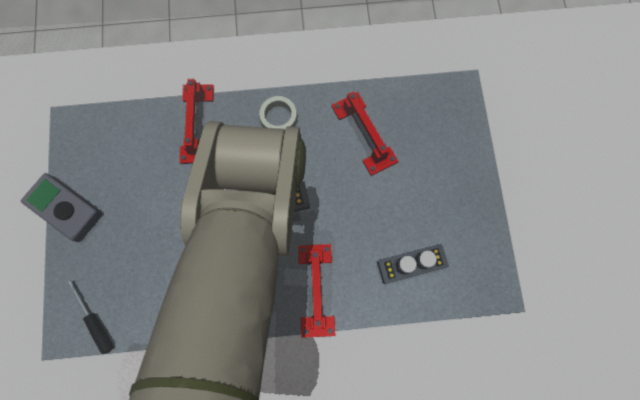

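The module is held square: its strip is at (324,173), and the bar's top bolts at (214,14) and (433,12) are centred on column 323.5. I will cross-check the gauge pose from this view and lower the module until it touches.

```bash
python3 - <<'E'
from h import *
o=lambda s:(lambda d:print(s,round(d["time"],2),d["position"],"F",d["contact_force"],"g",round(d["grip_width"],3)))(sensors.get_obs())
T=wristT(sensors.get_obs())
P=unproj("wrist",[(214,14),(433,12)],66,T=T); d=P[1]-P[0]
print(P,P.mean(0),np.linalg.norm(d),np.rad2deg(np.arctan2(d[1],d[0])))
p=lane(-130)
manip.move_straight([*p,20],vel=120)
print(manip.move_straight([*p,3],vel=25,max_force=6)); o("placed")
manip.let_go(); o("open")
z=sensors.get_obs()["position"][2]
manip.move_straight([*p,110],vel=110)
b=lane(-275); manip.move_straight([*b,150],vel=200); o("back")
T=wristT(sensors.get_obs()); np.save("T3.npy",T); cv2.imwrite("pics/w3.png",imaging.grab_frame("wrist")[:,:,::-1])
E
```

```text
[[490.05 141.84  66.  ]
 [621.88 159.13  66.  ]] [555.97 150.48  66.  ] 132.967880020649 7.469582780937395
True
placed 8.01 [570.82  21.52   5.26] F [-0.41  0.04  3.77] g 0.578
open 8.46 [570.18  21.67   4.59] F [ 0.15 -0.36  0.06] g 0.999
back 10.47 [ 588.7  -121.35  149.46] F [ 0.13 -0.81 -0.65] g 1.0
```

View pics/w3.png

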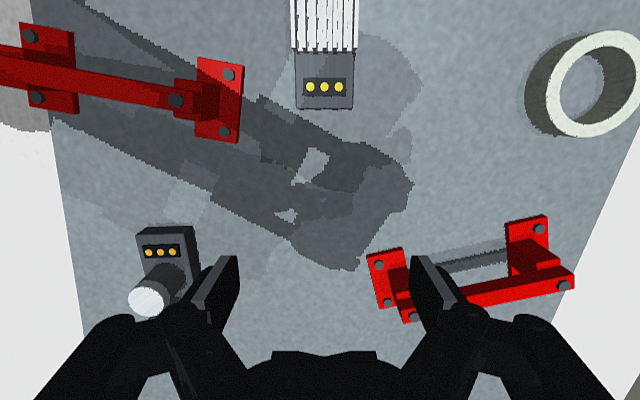

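```bash
python3 - <<'E'
from h import *
T=np.load("T3.npy")
P=unproj("wrist",[(297,107),(352.5,106),(324.5,87),(303,0),(347.5,0)],22,T=T); print(P,togauge(P))
# tilted pose check
for x in (-240,-21):
    for z in (9,120): print(planner.ik([*lane(x),z],R_down(TH,.35)))
manip.close_gripper(40)
manip.move_to([*lane(-245),60],R_down(TH,.35))
d=sensors.get_obs(); print(d["time"],d["position"])
T=wristT(d); np.save("T4.npy",T); cv2.imwrite("pics/w4.png",imaging.grab_frame("wrist")[:,:,::-1]); cv2.imwrite("pics/s4.png",imaging.grab_frame("scene")[:,:,::-1])
E
```

```text
[[556.64 -49.58  22.  ]
 [604.47 -42.74  22.  ]
 [578.36 -30.4   22.  ]
 [553.58  31.03  22.  ]
 [588.25  35.36  22.  ]] [[-198.75  -23.1 ]
 [-197.87   25.2 ]
 [-182.4     0.82]
 [-118.37  -16.18]
 [-118.37   18.76]]
[-0.47  0.78  1.41  0.31  1.17 -0.75]
[-0.47  0.64  1.35  0.29  1.37 -0.69]
[-0.13  0.7   1.58  0.41  0.99 -0.5 ]
[-0.13  0.54  1.52  0.36  1.2  -0.41]
11.75 [585.57 -93.28  60.46]
```

View pics/w4.png

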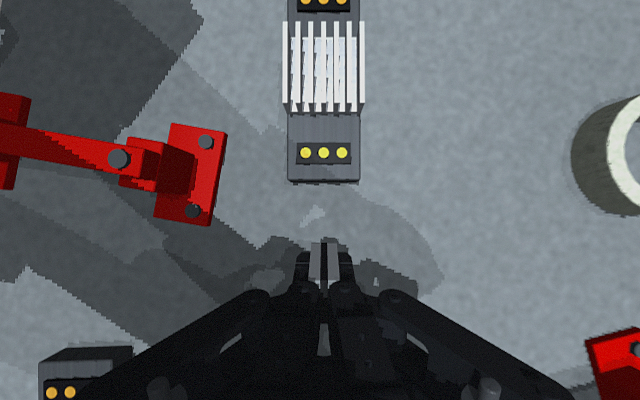

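View pics/s4.png

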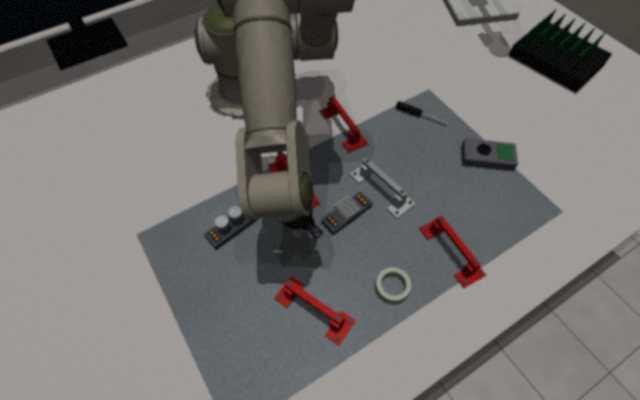

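The module lies straight: tail corners at (297,107) and (352,106) give gauge x ≈ -198 and y ≈ +1. The fingers are lined up behind it at column 324. I push part way and look.

```bash
python3 - <<'E'
from h import *
o=lambda s:(lambda d:print(s,round(d["time"],2),d["position"],togauge(d["position"]),"F",d["contact_force"]))(sensors.get_obs())
print(manip.move_straight([*lane(-245,.8),10],vel=80,max_force=10)); o("down")
print(manip.move_straight([*lane(-82,.8),10],vel=50,max_force=12)); o("push1")
T=wristT(sensors.get_obs()); np.save("T5.npy",T); cv2.imwrite("pics/w5.png",imaging.grab_frame("wrist")[:,:,::-1])
E
```

```text
False
down 12.62 [586.3  -92.64  10.2 ] [[-245.14    1.  ]] F [ 0.18  0.72 -0.91]
False
push1 16.03 [565.94  69.16  10.01] [[-82.07   0.81]] F [ 0.12 -1.73 -0.44]
```

View pics/w5.png

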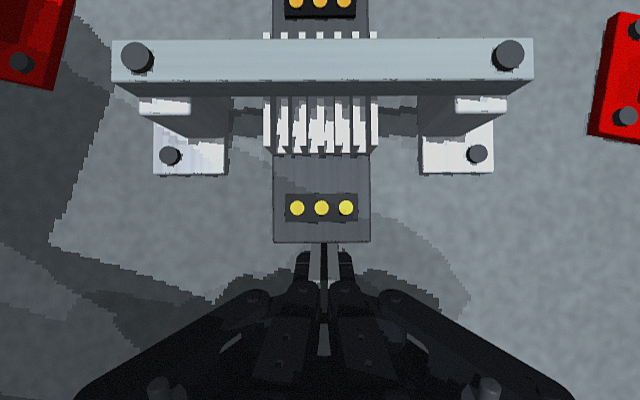

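The module is under the bar and straight, with its tail edge at (273,242)-(371,242). The bar bolts are at (137,57) and (509,55), and the module strip centre is at 321 against a bar middle of 323.

```bash
python3 - <<'E'
from h import *
T=np.load("T5.npy")
P=unproj("wrist",[(273.5,242),(371,242),(321.5,207.5)],22,T=T); print(togauge(P))
B=unproj("wrist",[(137,57),(509,55)],66,T=T); print(B,togauge(B))
E
```

```text
[[-72.15 -23.78]
 [-72.15  25.32]
 [-54.79   0.39]]
[[489.43 142.19  66.  ]
 [622.97 159.58  66.  ]] [[ -0.15 -66.1 ]
 [  0.61  68.57]]
```

```bash
python3 - <<'E'
from h import *
o=lambda s:(lambda d:print(s,round(d["time"],2),d["position"],togauge(d["position"]),"F",d["contact_force"]))(sensors.get_obs())
print(manip.move_straight([*lane(-20,.8),10],vel=35,max_force=12)); o("push2")
manip.hold(.2)
manip.move_straight([*lane(-70,.8),10],vel=80); o("back")
manip.move_straight([*lane(-110,.8),90],vel=120)
T=wristT(sensors.get_obs()); np.save("T6.npy",T); cv2.imwrite("pics/w6.png",imaging.grab_frame("wrist")[:,:,::-1])
E
```

```text
False
push2 18.01 [558.26 130.72  10.01] [[-20.03   0.79]] F [-0.47 -0.91 -1.42]
back 18.98 [564.35  81.27   9.96] [[-69.85   0.72]] F [-0.38  0.97  1.02]
```

View pics/w6.png

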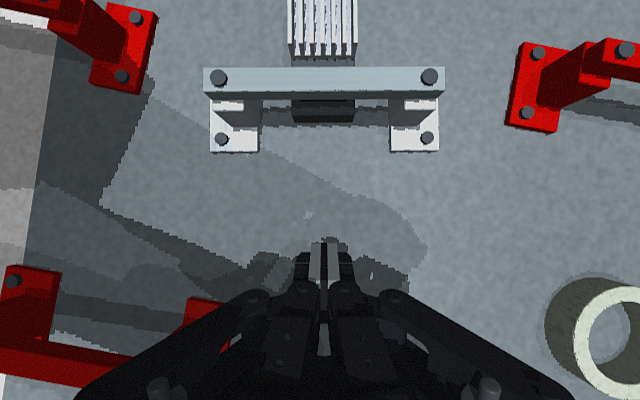

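The heat sink is fully past the bar, with the slab's tail end at (292-354,~105-120) under it. I retreat and verify with the fixed cameras.

```bash
python3 - <<'E'
from h import *
T=np.load("T6.npy")
print(togauge(unproj("wrist",[(291,105),(355,105)],22,T=T)), togauge(unproj("wrist",[(292,122),(354,122)],0,T=T)))
p=sensors.get_obs()["position"]
manip.move_straight([p[0],p[1],200],vel=200)
manip.move_joints([-1.339,0.313,1.498,0,1.331,-0.223])
print(sensors.get_obs()["time"])
t=imaging.grab_frame("top")[:,:,::-1]; s=imaging.grab_frame("scene")[:,:,::-1]
cv2.imwrite("pics/t7.png",t)
cv2.imwrite("pics/t7c.png",cv2.resize(t[175:285,130:260],None,fx=5,fy=5,interpolation=cv2.INTER_CUBIC))
cv2.imwrite("pics/s7c.png",cv2.resize(s[115:225,340:450],None,fx=5,fy=5,interpolation=cv2.INTER_CUBIC))
E
```

```text
[[ -2.72 -24.47]
 [ -2.72  25.45]] [[ -9.79 -26.02]
 [ -9.78  26.88]]
22.8083
```

View pics/t7.png

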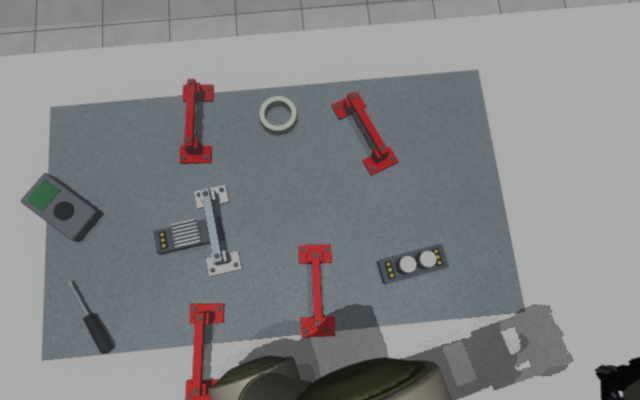

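View pics/t7c.png

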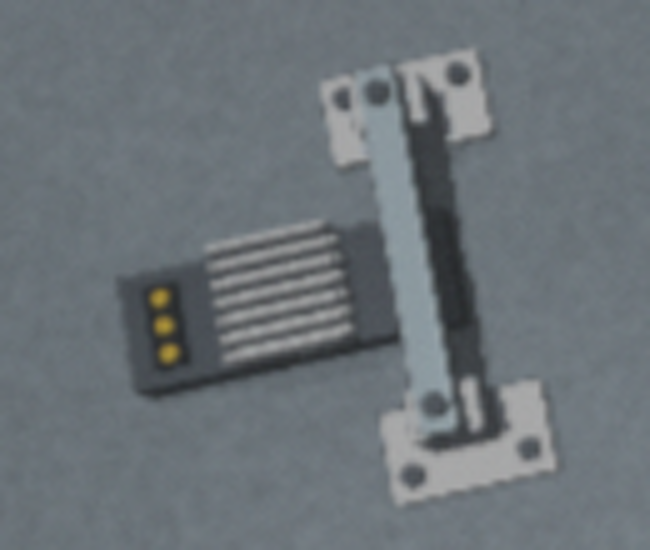

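View pics/s7c.png

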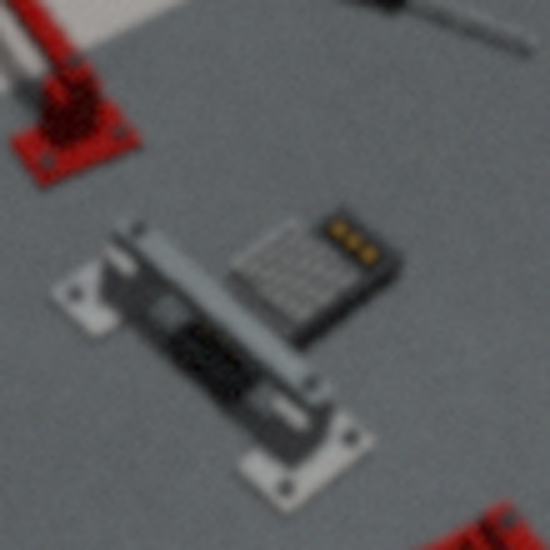

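```bash
python3 - <<'E'
from h import *
print(togauge(unproj("top",[(160,298),(164.5,325.5),(169,353)],22,off=(130,175),s=5)))
print(togauge(unproj("scene",[(354,241)],22,off=(340,115),s=5)))
print(unproj("top",[(389.5,269.3),(437.3,257)],22))
print(sensors.get_obs()["contact_force"]); manip.finish_job()
E
```

```text
[[113.14  12.09]
 [113.01   0.03]
 [112.87 -11.96]]
[[116.72  -4.39]]
[[ 433.06 -205.69   22.  ]
 [ 448.75 -308.74   22.  ]]
[-0.27 -0.1  -0.13]
the job is handed in; nothing more can be done
```

The finned module went under the bar and is lying straight in the opening on the far side. I handed the job in after about 23 s of robot time. I picked it up, set it about 130 mm in front of the gauge on the robot's right-hand side, then pushed it through with the shut fingers.

**Position:** The module's middle is about 60 mm past the bar, so its heat sink starts about 35 mm beyond it. By the top and wrist cameras the tail end face is about 10 mm short of the bar's centre line, so the slab's tail lies right under the 16 mm bar. The module is within 1 mm sideways and 1° of the opening's axis.

**Forces and other items:** The force readings printed after each push stayed under 2 N, and no force stop tripped during the pushes. The two-can module reads within about 1 mm of its first measured position. No red item was touched.

**Disagreement:** The scene camera put the module's front contact strip about 4 mm from where the top camera put it, both along the lane and sideways. Earlier in the job those two cameras already differed by 2–4 mm. The wrist view agreed with the top camera, so I trusted those.

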